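# Counterpoise a centrifuge bottle on the two-pan balance

### The job

The filled centrifuge bottle on the left pan of the two-pan balance has to be counterpoised before it is spun. Take weights from the slanted block, stand them gently upright on the right pan, and trim with the sliding poise on the balance's front bar, until the beam comes to rest level with nothing touching it. Leave the bottle on its pan, any weight you do not need in its pocket, and the other things on the bench where they are.

Things in the scene. Friction and masses are not known exactly. Their poses are not given: they have to be found in the camera images.
- balance: fixed grey two-pan balance, about 300 mm wide and 200 mm deep, its swinging parts 360 mm wide. Origin on the bench under the middle of its beam; its y axis points along the level beam to the left pan, its -x axis to its front, where the poise bar is. In front of a white scale plate (84 mm wide, 155 to 185 mm above the bench, 36 mm behind the middle) a thin pointer shows level at the red mark.
- beam (a joint): angle of the beam in rad: 0 = level, positive = right pan (the weights' side) down. Stops at -0.2 and +0.2. It pivots 85 mm above the bench; the pans hang on it 110 mm either side of the pivot and always stay horizontal, wherever on the pan a load stands. It is damped and settles within about 1.5 s. Free, it deflects 0.0011 rad for each gram that one side is heavier (so the stops are reached at about 180 g).
- pan_left_top (a point): centre of the left pan's flat top, a steel disc 140 mm across and 4 mm thick (125 mm above the bench when level). Axes as the balance's.
- pan_right_top (a point): centre of the right pan's flat top, the same disc on the other end of the beam (125 mm above the bench when level). Axes as the balance's.
- rider (a joint): position in m of the sliding poise on the front bar: 0 = middle, where it adds nothing; positive = towards the right pan, range -0.06 to 0.06. It weighs 100 g, so it adds 0.91 g to the right side for each mm. It slides stiffly (about 0.5 N) and stays where it is left.
- rider_knob (a point): point on the poise's upright black finger knob, 16 mm across and 36 mm tall, which stands on a dark 22 x 24 x 28 mm steel block that rides on the bar 110 mm in front of the pivot. The point lies on the knob's axis, 12 mm below its top and 24 mm above the block (123 mm above the bench when level). Its axes are the beam's: y along the bar to the left.
- sample_bottle: white plastic centrifuge bottle with an orange cap, 62 mm across and 127 mm high, standing on the left pan. Origin at the centre of its underside. How full it is varies: it weighs between 320 and 540 g.
- weight_block: fixed white plastic block, 100 x 236 x 75 mm, with a slanted top face that leans 28.6 degrees (0.5 rad) towards its -x side, and three equal round pockets 28 mm deep and 42 mm across, square to that face, 76 mm apart along the block's y. Origin on the bench under the middle of the block. The weights' axes lean to the block's -x by 0.5 to 0.6 rad (there is 2 mm of play), which is to the robot's right, give or take 25 degrees; a weight comes out along its own axis.
- weight_100: 100 g weight: yellow cylinder 40 mm across and 32 mm high, with a straight steel handle 26 mm across and 38 mm long on top of it, 70 mm high in all. Origin at the centre of its flat underside, its z axis along its axis towards the handle. Stands at first in one of the block's pockets (which one varies), leaning about 30 degrees.
- weight_200: 200 g weight: blue cylinder 40 mm across and 47 mm high, with a straight steel handle 26 mm across and 38 mm long on top of it, 85 mm high in all. Origin at the centre of its flat underside, its z axis along its axis towards the handle. Stands at first in one of the block's pockets (which one varies), leaning about 30 degrees.
- weight_300: 300 g weight: red cylinder 40 mm across and 62 mm high, with a straight steel handle 26 mm across and 38 mm long on top of it, 100 mm high in all. Origin at the centre of its flat underside, its z axis along its axis towards the handle. Stands at first in one of the block's pockets (which one varies), leaning about 30 degrees.
- wash_bottle: white squeeze wash bottle with red cap and spout, 64 x 104 x 201 mm, standing behind block and balance. Bystander. Origin under the middle of its outline.
- timer: white and red round timer, 62 mm across, 38 mm high, near the front edge. Bystander. Origin at the centre of its underside.
- rubber_bulb: red rubber pipette bulb, 47 x 92 x 47 mm, lying to the right of the block. Bystander. Origin under the middle of its outline.
- tip_box: blue pipette-tip box with clear lid, 88 x 122 x 74 mm, at the back between balance and block. Bystander. Origin at the centre of its underside.
- flask_100: volumetric flask with a teal stopper, 62 mm across, 187 mm high, standing behind the balance. Bystander. Origin at the centre of its underside.
- marker_black: black marker pen, 17 x 133 x 19 mm, lying near the front edge. Bystander. Origin under its middle.
Mind the look-alikes: they are no part of the job. Leave any pink look-alike of the weight_100 alone.

How it is judged:
At the end, for the whole second after the job is handed in: The beam rests level (within 0.012 rad, under 0.03 rad/s), the bottle upright on the left pan (within 35 mm of its centre), and each weight upright and still on the right pan (within 55 mm of its centre) or still in its pocket (moved under 10 mm) (value of joint beam between -0.012 and 0.012 rad and velocity of joint beam between -0.03 and 0.03 rad/s and horizontal distance between sample_bottle and pan_left_top below 0.035 m and angle between sample_bottle's own z axis and vertical below 0.06 rad and z of sample_bottle in the frame of pan_left_top between -0.004 and 0.006 m and ((horizontal distance between weight_100 and pan_right_top below 0.055 m and angle between weight_100's own z axis and vertical below 0.06 rad and z of weight_100 in the frame of pan_right_top between -0.004 and 0.006 m and linear speed of weight_100 below 0.02 m/s) or distance of weight_100 from where it was at the start of the episode below 0.01 m) and ((horizontal distance between weight_200 and pan_right_top below 0.055 m and angle between weight_200's own z axis and vertical below 0.06 rad and z of weight_200 in the frame of pan_right_top between -0.004 and 0.006 m and linear speed of weight_200 below 0.02 m/s) or distance of weight_200 from where it was at the start of the episode below 0.01 m) and ((horizontal distance between weight_300 and pan_right_top below 0.055 m and angle between weight_300's own z axis and vertical below 0.06 rad and z of weight_300 in the frame of pan_right_top between -0.004 and 0.006 m and linear speed of weight_300 below 0.02 m/s) or distance of weight_300 from where it was at the start of the episode below 0.01 m)); the robot touches nothing.
It fails at once if a bystander (wash bottle, timer, bulb, tip box, flask, marker) is pushed more than 25 mm (distance of any of wash_bottle, timer, rubber_bulb, tip_box, flask_100, marker_black from where it was at the start of the episode above 0.025 m).
It fails at once if the bottle on the left pan is tipped or shifted off its place (angle between sample_bottle's own z axis and vertical above 0.25 rad or horizontal distance between sample_bottle and pan_left_top above 0.035 m).
It fails at once if a weight is dropped or banged on to the pan (over 40 N) (contact force between any of weight_100, weight_200, weight_300 and balance above 40 N).
It fails at once if a weight falls over (angle between any of weight_100, weight_200, weight_300's own z axis and vertical above 1.2 rad).
It also fails if it takes over 67 s, if anything falls off the work surface, if the arm or the gripper's body presses on something with over 40 N, if the wrist force passes 120 N, or if a joint passes its speed limit or range.

### The arm

A 6-joint arm with a two-finger parallel gripper is mounted at the origin on a cart in front of the work surface, level with it; the furniture and walls round the work are solid. World frame = base frame: x ahead of the robot, y to its left, z up, the work surface at z = 0. Lengths are in m, angles in rad, forces in N, time in s.
With the tool pointing down it reaches from about 0.35 to 0.875 m from the base axis. Payload 4.2 kg.
Tool frame: the origin (TCP) lies on the centre line of the jaws, within the pads' length; the fingertips stand ctrl.tip_reach ahead of it and the grasp point (between the pads) is the TCP (ctrl.tip_reach is the distance from the TCP to the fingertips, in m); z points along the fingers, y is the direction in which the jaws open and shut (so a half turn about z gives the same grasp; the last joint's range is limited). The gripper opens to 87 mm and grips with 3 to 60 N. Pads are 19 mm wide; open, the fingers measure 117 mm over their backs; the gripper's body (75 mm by 190 mm) begins 51 mm behind the grasp point.
Start: joints at [1.389, 0.385, 0.008, 0, -1.194, -0.259], TCP at [0.267, 0.565, 0.242] pointing down, gripper open.
Joint ranges: [-3.14, 3.14], [-1.21, 2.06], [-1.07, 1.41], [-3.16, 2.05], [-2.99, -0.16], [-3.1, 3.1]. Speed limits (rad/s): [2.79, 2.79, 3.14, 3.14, 3.14, 3.14].

### API

Orientations are given as a 3x3 rotation matrix whose columns are the frame's x, y, z axes.
In Python, from rig import state, read_camera, camera_info, hand_in, spotter, ctrl gives the robot as it stands. The module is installed in compiled form; this text tells all that it offers.
- The arm moves only by the tool drive_tool, never from a script. Its argument "rows" is one flat list of numbers, 7 for each row, row after row: the shift along the tool's x, y, z in cm, then the turn, a rotation vector about the tool's x, y, z in degrees, then the finger opening in cm, from 0 to 8.7. In form: [dx, dy, dz, ax, ay, az, hand, dx, dy, dz, ax, ay, az, hand, ...]. A call has 1 to 8 rows; each row is the pose to reach, as a shift and turn from the pose commanded when the call began, along the tool's axes at that moment; what a row does not reach only later rows make up. A row lasts 1/8 s, in which the tool goes at most 62.5 mm and 10.7 degrees, less where a joint would pass 70% of its speed; a pose out of reach is approached as far as the arm can. A call with a gripper value outside its range is refused whole. The fingers move at their own pace and stop on an object; "newtons" is the grip in N (left out, the last holds). Time passes only in rows, so rows that repeat a pose let the fingers close. It gives the time, the measured TCP pose, the force and the opening at its end, in the units of the state.
- state(): the state, without advancing time (a new reading comes with each control period).
- read_camera(name): name is "scene" or "top"; returns the picture (480x640x3 uint8, red, green, blue); there is no depth.
- camera_info(name): a dict with "fx", "fy", "cx", "cy" (pixels), "rvec" (rotation vector, rad) and "tvec" (3), from world to camera coordinates, as OpenCV has them. Camera axes: x right, y down, z forward; pixel columns grow to the right and rows downward; lengths in m; the calibration is good to about 2 mm. A picture is of the moment at which its call begins. camera_info takes no time and is no camera call.
- hand_in(): hands the job in, once; it reports no verdict.
Trained networks look in the newest picture that a camera, given by its name, has taken for a name from the list of things; names that differ only in an ending like _2 or _b are one class to them, and where a whole thing is asked for, a point or a joint stands for the part that bears it (a point fixed in the world has none). Each returns a list of dicts, best first, with "conf" (0 to 1); they miss things now and then, are a little off and sometimes report something else, mostly with a low value. They report only what shows in the picture. A call takes as long as a camera call. They do not tell look-alikes from the thing itself.
- spotter.spot_in(camera, thing): "box" ([left, top, right, bottom] as shares, 0 to 1, of the picture: columns of its width, rows of its height, round what is visible of it).
The state is a dict: "t": time; "q": joint angles; "dq": joint speeds; "tau": joint torques, N m; "tcp_pos": TCP position; "ee_rot": TCP orientation; "contact_force": force on the tool from outside, world axes, zero at the start; "moment": the same for the moment, N m; "gripper_width": finger opening in m.
Only numpy, scipy, OpenCV 4.12 (cv2) and the standard library are available. Lean on these libraries where they do the work, as an engineer would, in place of code of your own. Each camera call takes 0.05 s, during which the arm holds its last target.

## Working session

There is one attempt and no reset: what is moved stays moved. The work goes in short steps, Python scripts to look and compute and a tool call to move; the robot and the scene stay as the last step left them, time stands still between calls to the robot, and variables do not carry over. Pictures are saved under pics/ and viewed, and the job is handed in when it is done.

Besides the shell and the picture viewer there is one more tool, called after "Call:" as name(argument=value, ...), one argument or row to a line, values as JSON. drive_tool: Moves the arm, as the interface text tells. Its arguments: {"type":"object","properties":{"rows":{"type":"array"},"newtons":{"type":"number"}},"required":["rows"]}

```bash
mkdir -p pics; ls
python3 - <<'E'
from rig import state, read_camera, camera_info, spotter, ctrl
import cv2
for c in ["scene","top"]:
    cv2.imwrite(f"pics/{c}0.png",read_camera(c)[:,:,::-1]); print(camera_info(c))
    for t in ["weight_100","weight_200","weight_300","weight_block","balance","sample_bottle","rider_knob"]:
        print(t,[( [round(b*s,1) for b,s in zip(d["box"],[640,480,640,480])],round(d["conf"],2)) for d in spotter.spot_in(c,t)])
s=state();print(s["t"],s["tcp_pos"],s["ee_rot"],ctrl.tip_reach)
E
```

```text
pics
{'fx': 486.9954011072611, 'fy': 486.9954011072611, 'cx': 315.86227749068314, 'cy': 236.64465199833327, 'rvec': array([ 2.19519746, -0.64272511,  0.3264826 ]), 'tvec': array([-0.49617603,  0.20725958,  0.85236525])}
weight_100 [([360.9, 309.2, 389.0, 336.4], 0.94), ([394.6, 284.9, 437.2, 316.9], 0.86), ([328.3, 326.7, 358.5, 350.4], 0.65), ([460.1, 295.9, 483.0, 333.9], 0.57)]
weight_200 [([360.9, 309.2, 389.0, 336.4], 0.94), ([394.6, 284.9, 437.2, 316.9], 0.86), ([328.3, 326.7, 358.5, 350.4], 0.65), ([460.1, 295.9, 483.0, 333.9], 0.57)]
weight_300 [([360.9, 309.2, 389.0, 336.4], 0.94), ([394.6, 284.9, 437.2, 316.9], 0.86), ([328.3, 326.7, 358.5, 350.4], 0.65), ([460.1, 295.9, 483.0, 333.9], 0.57)]
weight_block [([300.3, 280.8, 437.6, 387.6], 0.81)]
balance [([225.0, 151.8, 346.4, 271.8], 0.65)]
sample_bottle [([240.5, 116.2, 269.9, 176.2], 0.87)]
rider_knob [([344.6, 192.5, 411.2, 259.1], 0.74), ([412.0, 186.3, 450.9, 293.1], 0.57), ([224.5, 186.4, 241.8, 220.1], 0.53), ([395.2, 286.3, 436.4, 315.9], 0.5)]
{'fx': 482.07390188467946, 'fy': 482.07390188467946, 'cx': 316.8104080655
[... 371 characters left out ...]
, 431.0, 186.6], 0.78), ([389.7, 273.0, 415.8, 284.5], 0.58), ([388.5, 237.0, 407.4, 258.4], 0.5)]
weight_300 [([389.3, 206.9, 418.6, 224.8], 0.87), ([403.9, 161.4, 431.0, 186.6], 0.78), ([389.7, 273.0, 415.8, 284.5], 0.58), ([388.5, 237.0, 407.4, 258.4], 0.5)]
weight_block [([366.6, 198.6, 410.5, 295.7], 0.75)]
balance [([165.2, 193.4, 318.1, 280.5], 0.82), ([274.3, 153.1, 322.6, 197.0], 0.19)]
sample_bottle [([168.6, 215.4, 206.9, 245.9], 0.95)]
rider_knob [([216.6, 271.1, 236.3, 282.6], 0.53)]
0.8 [0.26660009 0.5652598  0.24160138] [[ 9.04422891e-01 -4.26637123e-01 -2.05858661e-05]
 [-4.26637119e-01 -9.04422888e-01  9.58169918e-05]
 [-5.94974142e-05 -7.78763861e-05 -9.99999995e-01]] 0.019
```

View pics/scene0.png

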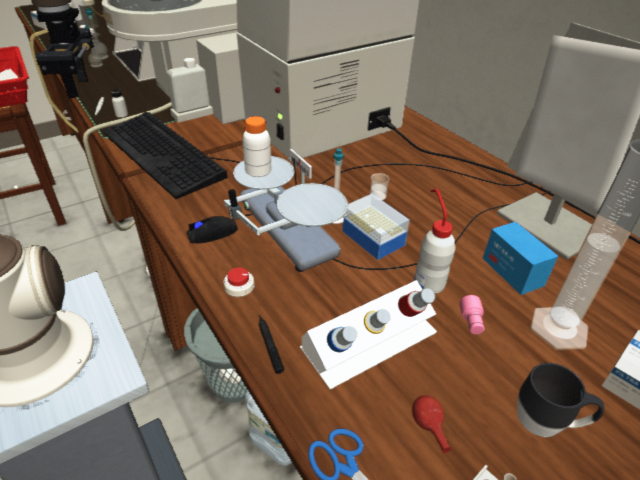

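View pics/top0.png

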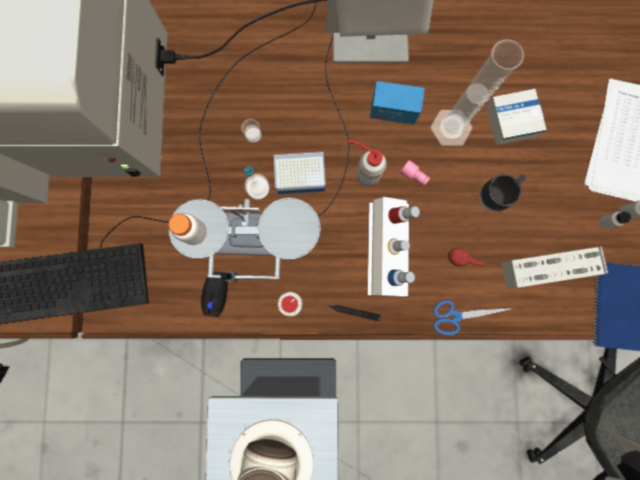

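Run:
```python
import cv2
s=cv2.imread("pics/scene0.png");t=cv2.imread("pics/top0.png")
cv2.imwrite("pics/c1.png",cv2.resize(s[270:400,290:490],None,fx=4,fy=4,interpolation=2)[:600])
cv2.imwrite("pics/c2.png",cv2.resize(t[150:300,350:450],None,fx=4,fy=4,interpolation=2))
cv2.imwrite("pics/c3.png",cv2.resize(t[180:300,155:330],None,fx=4.5,fy=4.5,interpolation=2))
cv2.imwrite("pics/c4.png",cv2.resize(s[110:290,210:430],None,fx=3.3,fy=3.3,interpolation=2))
```

```text
(no output)
```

View pics/c1.png

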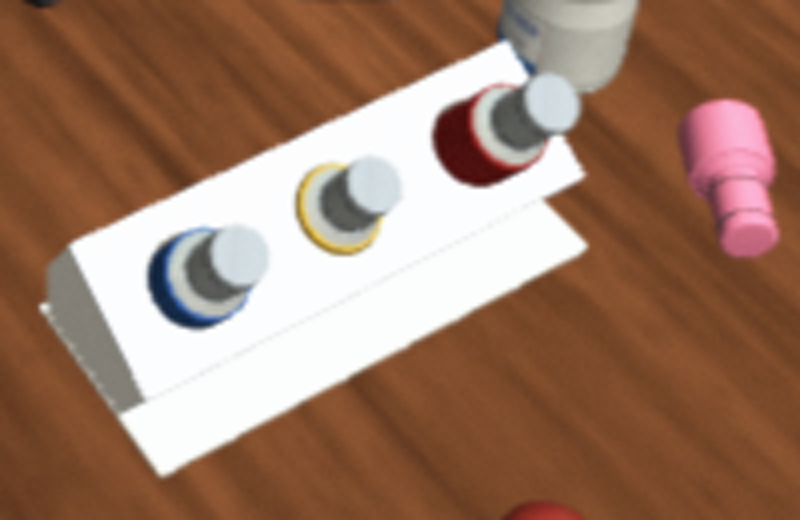

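View pics/c2.png

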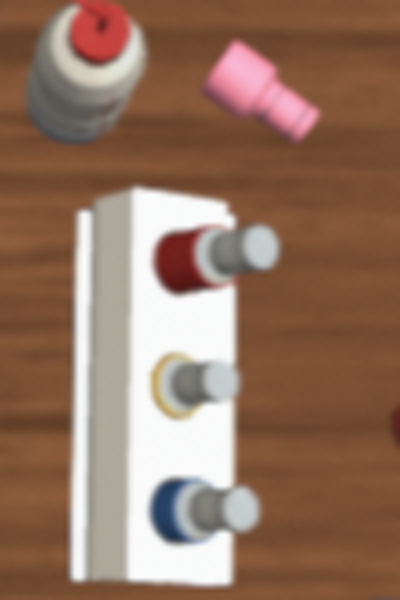

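View pics/c3.png

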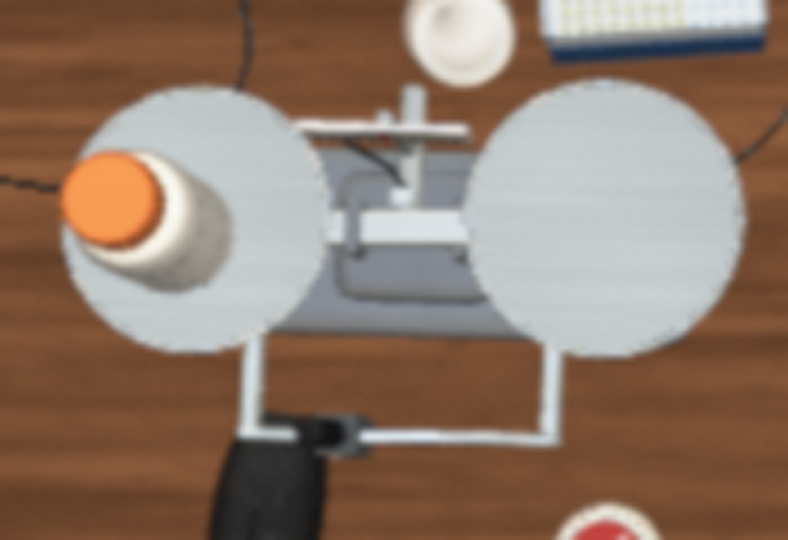

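View pics/c4.png

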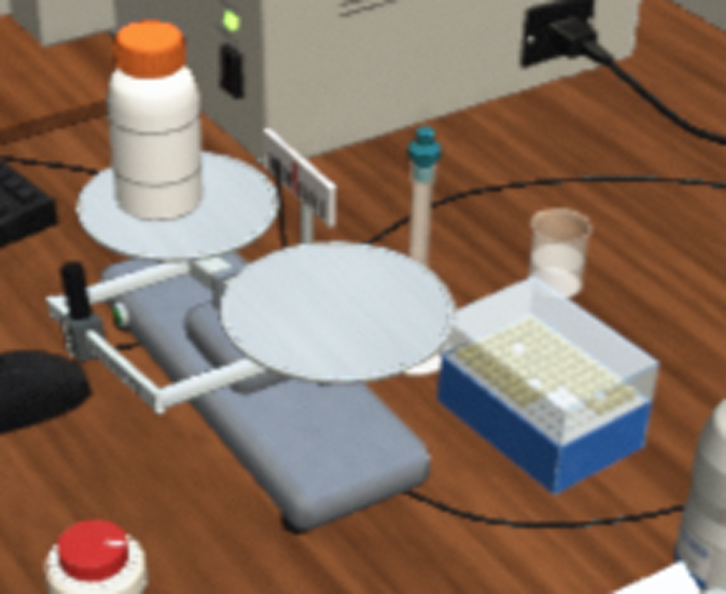

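```bash
cat > h.py <<'E'
import numpy as np, cv2
from rig import camera_info
C={c:camera_info(c) for c in("scene","top")}
K={c:np.array([[i["fx"],0,i["cx"]],[0,i["fy"],i["cy"]],[0,0,1]]) for c,i in C.items()}
P={c:K[c]@np.c_[cv2.Rodrigues(C[c]["rvec"])[0],C[c]["tvec"]] for c in C}
def tri(a,b):
    X=cv2.triangulatePoints(P["scene"],P["top"],np.array(a,float),np.array(b,float)).ravel();return X[:3]/X[3]
def proj(c,X): return cv2.projectPoints(np.atleast_2d(np.array(X,float)),C[c]["rvec"],C[c]["tvec"],K[c],None)[0][:,0]
def ray(c,uv,z):
    R=cv2.Rodrigues(C[c]["rvec"])[0];o=-R.T@C[c]["tvec"];d=R.T@np.linalg.inv(K[c])@np.array([*uv,1.]);return o+d*(z-o[2])/d[2]
E
python3 - <<'E'
from h import *
S=lambda x,y:(290+x/4,270+y/4);T=lambda x,y:(350+x/4,150+y/4)
np.set_printoptions(precision=4,suppress=True)
for n,a,b in [("blue",S(240,257),T(240,509)),("yel",S(374,186),T(220,382)),("red",S(552,102),T(261,247))]:
    X=tri(a,b);print(n,X,proj("scene",X)-a,proj("top",X)-b)
print("lip",tri(S(163,476),T(232,585)),tri(S(587,245),T(232,205)))
print("ridge",tri(S(70,243),T(130,580)),tri(S(508,40),T(135,187)))
S=lambda x,y:(210+x/3.3,110+y/3.3);T=lambda x,y:(155+x/4.5,180+y/4.5)
print("rpan",tri(S(338,312),T(606,218)));print("lpan",tri(S(178,205),T(197,219)))
print("knobtop",tri(S(72,268),T(318,432)))
print("bar ends",tri(S(52,302),T(245,437)),tri(S(160,405),T(557,440)))
E
```

```text
blue [ 0.4428 -0.3241  0.1038] [[-0.1802  0.0209]] [[ 0.0648 -0.1086]]
yel [ 0.5185 -0.3164  0.0918] [[-0.3865  0.05  ]] [[ 0.1548 -0.2368]]
red [ 0.5944 -0.3369  0.1184] [[-0.2752  0.0411]] [[ 0.1222 -0.1667]]
lip [ 0.4005 -0.3375  0.0037] [ 0.642  -0.3417 -0.0007]
ridge [ 0.402  -0.2635  0.0762] [ 0.6392 -0.2702  0.0748]
rpan [ 0.5505 -0.0464  0.1435]
lpan [0.5561 0.1703 0.1002]
knobtop [0.443  0.0985 0.1293]
bar ends [0.4444 0.1476 0.072 ] [ 0.441  -0.0197  0.0998]
```

Run:
```python
from h import *
np.set_printoptions(precision=4,suppress=True)
# wash bottle cap: top view ~ (375,157); scene ~ (442,227); 
print(tri((442,227),(375,157)), ray("top",(371,181),0), ray("scene",(433,290),0))
print("flask stopper",tri((338,152),(250,170)))
# overlays of weights for leans
by=np.array([-.9997,.024,0]); bl=np.array([-.024,-.9997,0])
tops={"b":([.4428,-.3241,.1038],85,47),"y":([.5185,-.3164,.0918],70,32),"r":([.5944,-.3369,.1184],100,62)}
for L in (.5,.55,.6):
    for c,(x0,y0,w,h) in {"scene":(320,275,120,85),"top":(370,195,60,100)}.items():
        k=6; im=cv2.imread(f"pics/{c}0.png"); im=cv2.resize(im[y0:y0+h,x0:x0+w],None,fx=k,fy=k,interpolation=2)
        a=np.sin(L)*bl+np.cos(L)*np.array([0,0,1]); u=by; v=np.cross(a,u)
        for t,H,cy in tops.values():
            for d,r in ((0,13),(H-cy,13),(H-cy,20)):
                th=np.linspace(0,2*np.pi,40)
                pts=np.array(t)-a*d/1e3+r/1e3*(np.cos(th)[:,None]*u+np.sin(th)[:,None]*v)
                q=(proj(c,pts)-[x0,y0]+.5)*k-.5
                cv2.polylines(im,[q.astype(np.int32)],True,(0,255,0),1)
        cv2.imwrite(f"pics/o_{c}_{int(L*100)}.png",im)
a=[cv2.imread(f"pics/o_top_{l}.png")[:580] for l in (50,60)]
cv2.imwrite("pics/o_top.png",np.hstack(a))
a=[cv2.imread(f"pics/o_scene_{l}.png") for l in (50,60)]
cv2.imwrite("pics/o_sc.png",cv2.resize(np.vstack(a),None,fx=.58,fy=.58))
```

```text
[ 0.7151 -0.2404  0.1492] [ 0.6967 -0.2477  0.    ] [ 0.7087 -0.2591  0.    ]
flask stopper [0.6742 0.0415 0.1821]
```

View pics/o_top.png

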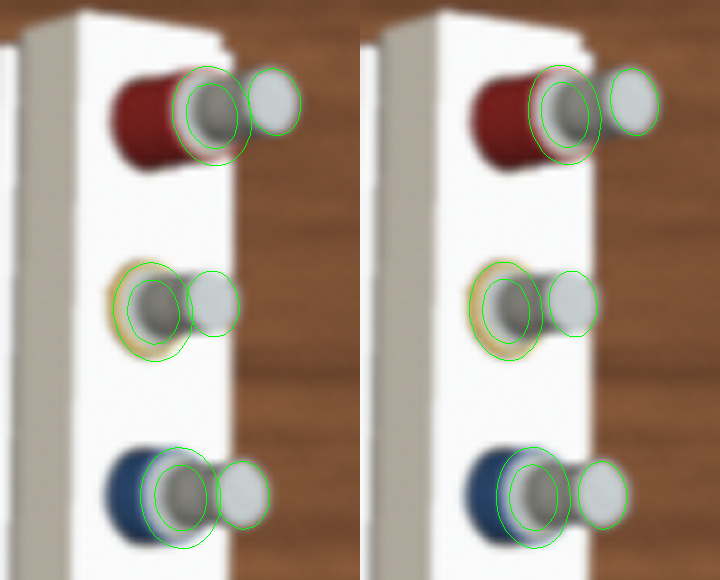

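View pics/o_sc.png

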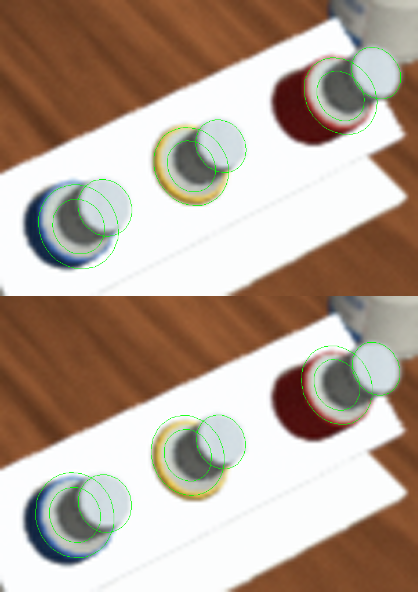

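```bash
cat >> h.py <<'E'
from rig import state
from scipy.spatial.transform import Rotation as Ro
np.set_printoptions(precision=4,suppress=True)
def Rt(lean,yaw=-.024):
    # jaw axis y along -block y..., lean in rad toward -y
    y=np.array([-np.cos(yaw),-np.sin(yaw),0]); bl=np.array([np.sin(yaw),-np.cos(yaw),0])
    z=-(np.sin(lean)*bl+np.cos(lean)*np.array([0,0,1.])); return np.c_[np.cross(y,z),y,z]
def go(p,R,s=None):
    s=s or state(); R0=s["ee_rot"]
    d=R0.T@(np.array(p)-s["tcp_pos"])*100; r=Ro.from_matrix(R0.T@R).as_rotvec(degrees=True)
    print("row",np.round(d,2),np.round(r,1),"tcp",s["tcp_pos"]); return p,R
E
python3 -c "
from h import *
go([.42,.12,.37],Rt(0)); print(Rt(.57))"
```

```text
row [ 32.87  33.72 -12.84] [-0.   0.  66.1] tcp [0.2666 0.5653 0.2416]
[[-0.0202 -0.9997  0.0129]
 [-0.8417  0.024   0.5395]
 [-0.5396  0.     -0.8419]]
```

Call:
drive_tool(
  rows=[4, 4, -8, 0, 0, 8, 5, 32.9, 33.7, -12.8, 0, 0, 66.1, 5, 32.9, 33.7, -12.8, 0, 0, 66.1, 5, 32.9, 33.7, -12.8, 0, 0, 66.1, 5, 32.9, 33.7, -12.8, 0, 0, 66.1, 5, 32.9, 33.7, -12.8, 0, 0, 66.1, 5, 32.9, 33.7, -12.8, 0, 0, 66.1, 5, 32.9, 33.7, -12.8, 0, 0, 66.1, 5],
  newtons=30,
)

```text
t: 1.8
tcp_pos: [0.4192, 0.122, 0.3697]
ee_rot: [[-0.023, -1.0, 0.001], [-1.0, 0.023, 0.001], [-0.001, -0.001, -1.0]]
contact_force: [0.9, -0.3, -1.1]
gripper_width: 0.0501
```

```bash
python3 -c "
from h import *
s=state();print(s['q'],s['t'],s['contact_force'])
R=Rt(.57);T=np.array([.5944,-.3369,.1184]);go(T-R[:,2]*.08,R)"
```

```text
[ 0.658  -0.0184 -0.1811  0.0001 -1.4067 -0.6815] 1.8 [ 0.9236 -0.32   -1.1021]
row [ 49.8  -18.57  18.37] [ -0.1 -32.6   0. ] tcp [0.4192 0.122  0.3697]
```

Call:
drive_tool(
  rows=[6, -2, 0, 0, -8, 0, 5, 30, -11, 2, 0, -32.6, 0, 5, 30, -11, 2, 0, -32.6, 0, 5, 30, -11, 2, 0, -32.6, 0, 5, 49.8, -18.6, 10, 0, -32.6, 0, 5, 49.8, -18.6, 10, 0, -32.6, 0, 5, 49.8, -18.6, 10, 0, -32.6, 0, 5, 49.8, -18.6, 10, 0, -32.6, 0, 5],
)

```text
t: 2.8
tcp_pos: [0.575, -0.3277, 0.2844]
ee_rot: [[-0.02, -1.0, 0.013], [-0.842, 0.024, 0.538], [-0.539, -0.0, -0.843]]
contact_force: [1.4, -0.0, 1.0]
gripper_width: 0.0499
```

```bash
python3 -c "
from h import *
s=state();print(s['q'],s['t'],s['contact_force'])
R=Rt(.57);T=np.array([.5944,-.3369,.1184]);go(T-R[:,2]*.05,R);go(T+R[:,2]*.015,R)"
```

```text
[-0.5134  0.5975  0.5416 -0.5073 -1.778   0.4499] 2.8 [ 1.4103 -0.0258  1.0245]
row [ 9.68 -1.96  8.51] [-0.  -0.1  0. ] tcp [ 0.575  -0.3277  0.2844]
row [ 9.67 -1.96 15.01] [-0.  -0.1  0. ] tcp [ 0.575  -0.3277  0.2844]
```

Call:
drive_tool(
  rows=[9.7, -2, 5, 0, 0, 0, 5, 9.7, -2, 8.5, 0, 0, 0, 5, 9.7, -2, 8.5, 0, 0, 0, 5, 9.7, -2, 8.5, 0, 0, 0, 5],
)

```text
t: 3.3
tcp_pos: [0.594, -0.3622, 0.1623]
ee_rot: [[-0.019, -1.0, 0.013], [-0.843, 0.023, 0.538], [-0.538, -0.0, -0.843]]
contact_force: [0.0, 0.4, 1.3]
gripper_width: 0.0502
```

```bash
python3 -c "
from h import *
from rig import read_camera
s=state();print(s['q'],s['t'],s['contact_force'])
R=Rt(.57);T=np.array([.5944,-.3369,.1184]);go(T+R[:,2]*.015,R)
a=read_camera('scene')[:,:,::-1];b=read_camera('top')[:,:,::-1]
cv2.imwrite('pics/g1.png',np.hstack([cv2.resize(a[200:380,310:490],None,fx=2.2,fy=2.2),cv2.resize(b[120:300,330:510],None,fx=2.2,fy=2.2)]))"
```

```text
[-0.5381  0.7384  0.4966 -0.4879 -1.626   0.5622] 3.3 [0.0083 0.4079 1.2706]
row [0.22 0.02 6.56] [ 0.  -0.1  0.1] tcp [ 0.594  -0.3622  0.1623]
```

View pics/g1.png

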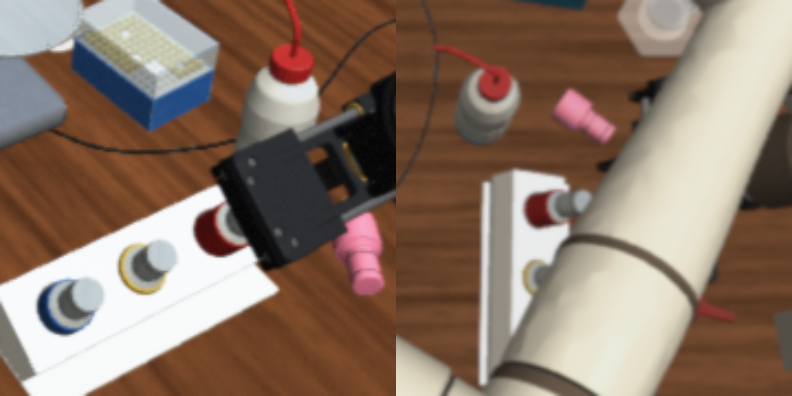

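Call:
drive_tool(
  rows=[0.2, 0, 2.5, 0, 0, 0, 5, 0.2, 0, 4.5, 0, 0, 0, 5, 0.2, 0, 6, 0, 0, 0, 5, 0.2, 0, 6.5, 0, 0, 0, 5, 0.2, 0, 6.5, 0, 0, 0, 5],
)

```text
t: 4.03
tcp_pos: [0.5948, -0.3289, 0.1064]
ee_rot: [[-0.019, -1.0, 0.014], [-0.843, 0.023, 0.538], [-0.538, -0.001, -0.843]]
contact_force: [-0.3, -0.2, 0.1]
gripper_width: 0.0505
```

Call:
drive_tool(
  rows=[0, 0, 0, 0, 0, 0, 2, 0, 0, 0, 0, 0, 0, 2, 0, 0, 0, 0, 0, 0, 2, 0, 0, 0, 0, 0, 0, 2],
  newtons=30,
)

```text
t: 4.53
tcp_pos: [0.5946, -0.329, 0.1055]
ee_rot: [[-0.02, -1.0, 0.013], [-0.842, 0.024, 0.538], [-0.539, -0.0, -0.843]]
contact_force: [-0.1, -0.6, 0.3]
gripper_width: 0.0255
```

Call:
drive_tool(
  rows=[0, 0, -0.8, 0, 0, 0, 2, 0, 0, -1.6, 0, 0, 0, 2, 0, 0, -2.5, 0, 0, 0, 2, 0, 0, -3.5, 0, 0, 0, 2, 0, 0, -5, 0, 0, 0, 2, 0, 0, -7, 0, 0, 0, 2, 0, 0, -9, 0, 0, 0, 2, 0, 0, -9, 0, 0, 0, 2],
)

```text
t: 5.52
tcp_pos: [0.5937, -0.3792, 0.1834]
ee_rot: [[-0.019, -1.0, 0.017], [-0.844, 0.025, 0.536], [-0.536, -0.004, -0.844]]
contact_force: [-0.0, 1.4, -3.7]
gripper_width: 0.0254
```

```bash
python3 -c "
from h import *
from rig import read_camera
s=state();print(s['q'],s['t'],s['contact_force'])
go([.55,-.16,.33],Rt(0))
go([.55,-.022,.29],Rt(0))
a=read_camera('scene')[:,:,::-1]
cv2.imwrite('pics/g2.png',a)"
```

```text
[-0.5568  0.7404  0.5537 -0.485  -1.6787  0.5525] 5.525 [-0.0069  1.4391 -3.6838]
row [-26.27   4.86  -0.71] [-0.2 32.4 -0. ] tcp [ 0.5937 -0.3792  0.1834]
row [-35.77   5.22  10.06] [-0.2 32.4 -0. ] tcp [ 0.5937 -0.3792  0.1834]
```

View pics/g2.png

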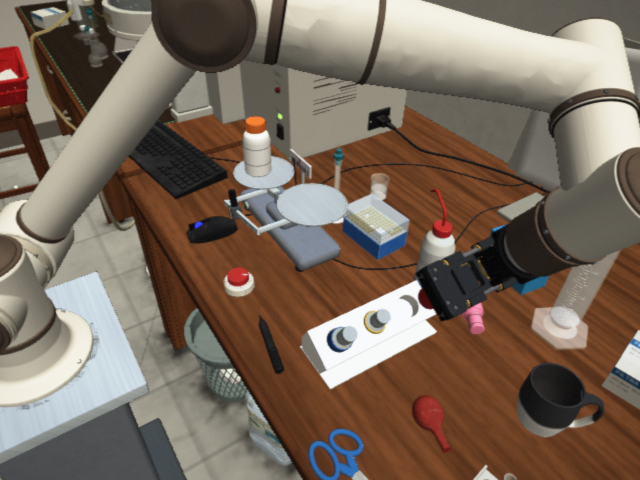

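Call:
drive_tool(
  rows=[-3.2, 1, -5, 0, 0, 0, 2, -6, 2, -9, 0, 8, 0, 2, -12, 3, -9, 0, 16, 0, 2, -18, 4, -5, 0, 24, 0, 2, -24, 4.5, -2, 0, 32.4, 0, 2, -26.3, 4.9, -0.7, -0.2, 32.4, 0, 2, -26.3, 4.9, -0.7, -0.2, 32.4, 0, 2, -26.3, 4.9, -0.7, -0.2, 32.4, 0, 2],
)

```text
t: 6.58
tcp_pos: [0.5491, -0.158, 0.3283]
ee_rot: [[-0.022, -1.0, -0.005], [-1.0, 0.022, 0.004], [-0.004, 0.005, -1.0]]
contact_force: [0.1, -0.4, -2.8]
gripper_width: 0.0252
```

```bash
python3 -c "
from h import *
from rig import read_camera
s=state();print(s['t'],s['contact_force'],s['gripper_width'])
go([.55,-.022,.29],Rt(0)); go([.55,-.022,.26],Rt(0))
a=read_camera('scene')[:,:,::-1]
cv2.imwrite('pics/g3.png',a)"
```

```text
6.575 [ 0.1217 -0.387  -2.797 ] 0.025206720548781522
row [-13.58   0.19   3.89] [0.3 0.2 0.1] tcp [ 0.5491 -0.158   0.3283]
row [-13.57   0.18   6.89] [0.3 0.2 0.1] tcp [ 0.5491 -0.158   0.3283]
```

View pics/g3.png

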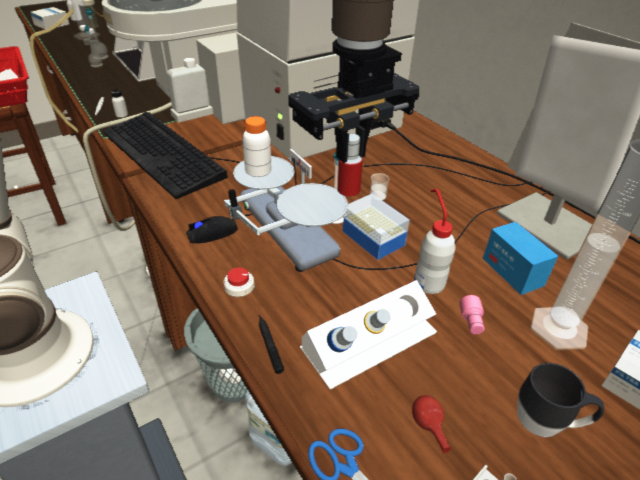

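Call:
drive_tool(
  rows=[-5, 0, 0.5, 0.3, 0.2, 0.1, 2, -10, 0.1, 3.5, 0.3, 0.2, 0.1, 2, -13.6, 0.2, 6, 0.3, 0.2, 0.1, 2, -13.6, 0.2, 7.5, 0.3, 0.2, 0.1, 2, -13.6, 0.2, 7.5, 0.3, 0.2, 0.1, 2, -13.6, 0.2, 7.5, 0.3, 0.2, 0.1, 2],
)

```text
t: 7.38
tcp_pos: [0.5511, -0.0234, 0.255]
ee_rot: [[-0.026, -1.0, 0.003], [-1.0, 0.026, -0.0], [0.0, -0.003, -1.0]]
contact_force: [-0.9, -0.4, -2.0]
gripper_width: 0.0251
```

Call:
drive_tool(
  rows=[0, 0, 0.5, 0, 0, 0, 2, 0, 0, 1, 0, 0, 0, 2, 0, 0, 1, 0, 0, 0, 2],
)

```text
t: 7.75
tcp_pos: [0.55, -0.0223, 0.2438]
ee_rot: [[-0.025, -1.0, 0.001], [-1.0, 0.025, -0.0], [0.0, -0.001, -1.0]]
contact_force: [0.4, -0.1, -2.9]
gripper_width: 0.0254
```

```bash
python3 -c "
from h import *
from rig import read_camera
s=state();print(s['t'],s['contact_force'],s['gripper_width'],s['tcp_pos'])
a=read_camera('scene')[:,:,::-1]
cv2.imwrite('pics/g4.png',cv2.resize(a[100:270,210:410],None,fx=3.5,fy=3.5,interpolation=2))"
```

```text
7.75 [ 0.3616 -0.1019 -2.9406] 0.025437192256086216 [ 0.55   -0.0223  0.2438]
```

View pics/g4.png

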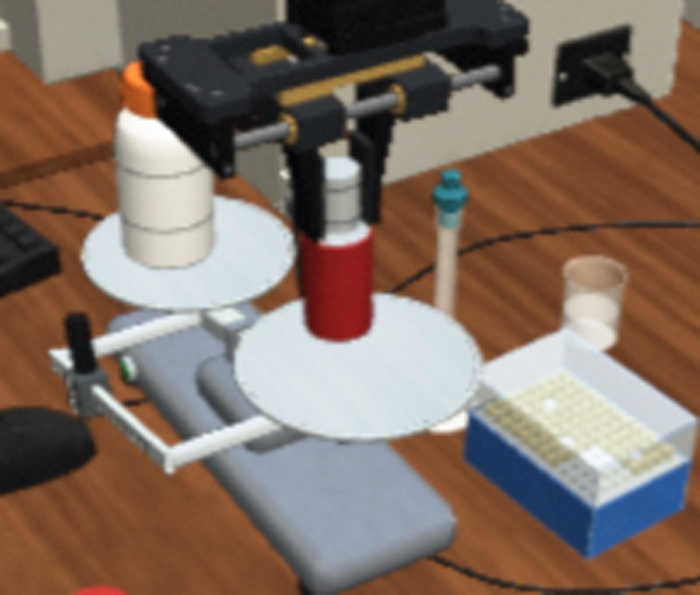

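Call:
drive_tool(
  rows=[0, 0, 0.4, 0, 0, 0, 2, 0, 0, 0.7, 0, 0, 0, 2, 0, 0, 1.0, 0, 0, 0, 2, 0, 0, 1.3, 0, 0, 0, 2, 0, 0, 1.3, 0, 0, 0, 2],
)

```text
t: 8.43
tcp_pos: [0.5504, -0.022, 0.231]
ee_rot: [[-0.024, -1.0, 0.002], [-1.0, 0.024, -0.0], [0.0, -0.002, -1.0]]
contact_force: [-0.1, -0.1, -1.9]
gripper_width: 0.0252
```

Call:
drive_tool(
  rows=[0, 0, 0.2, 0, 0, 0, 2, 0, 0, 0.3, 0, 0, 0, 2, 0, 0, 0.3, 0, 0, 0, 2],
)

```text
t: 8.8
tcp_pos: [0.5506, -0.0222, 0.2286]
ee_rot: [[-0.024, -1.0, 0.003], [-1.0, 0.024, -0.0], [0.0, -0.003, -1.0]]
contact_force: [-0.8, -0.9, -1.3]
gripper_width: 0.0251
```

Call:
drive_tool(
  rows=[0, 0, 0.2, 0, 0, 0, 2, 0, 0, 0.4, 0, 0, 0, 2, 0, 0, 0.4, 0, 0, 0, 2, 0, 0, 0.4, 0, 0, 0, 2],
)

```text
t: 9.3
tcp_pos: [0.5505, -0.0221, 0.2244]
ee_rot: [[-0.024, -1.0, 0.002], [-1.0, 0.024, -0.0], [0.0, -0.002, -1.0]]
contact_force: [-0.7, -1.9, -0.0]
gripper_width: 0.0253
```

```bash
python3 -c "
from h import *
from rig import read_camera
s=state();print(s['t'],s['contact_force'],s['gripper_width'],s['tcp_pos'])
a=read_camera('scene')[:,:,::-1]
cv2.imwrite('pics/g5.png',cv2.resize(a[100:270,210:410],None,fx=3.5,fy=3.5,interpolation=2))"
```

```text
9.3 [-0.6521 -1.8785 -0.014 ] 0.025288515093852708 [ 0.5505 -0.0221  0.2244]
```

View pics/g5.png

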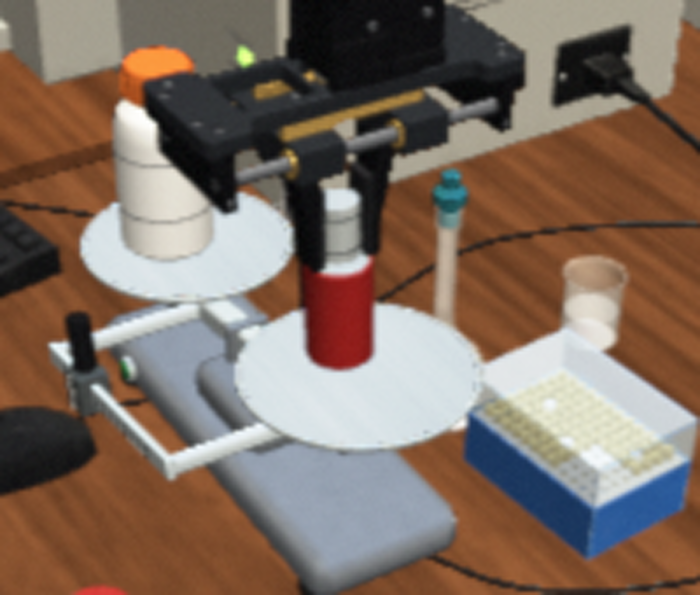

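Call:
drive_tool(
  rows=[0, 0, 0, 0, 0, 0, 5, 0, 0, 0, 0, 0, 0, 5, 0, 0, 0, 0, 0, 0, 5, 0, 0, 0, 0, 0, 0, 5, 0, 0, -1, 0, 0, 0, 5, 0, 0, -3, 0, 0, 0, 5, 0, 0, -6, 0, 0, 0, 5, 0, 0, -12, 0, 0, 0, 5],
)

```text
t: 10.35
tcp_pos: [0.5491, -0.0221, 0.3438]
ee_rot: [[-0.024, -1.0, -0.003], [-1.0, 0.024, -0.001], [0.001, 0.003, -1.0]]
contact_force: [0.9, 0.2, 0.6]
gripper_width: 0.0496
```

Call:
drive_tool(
  rows=[3, 0, -4, 0, 0, 0, 5, 9, 0, -4, 0, 0, 0, 5, 15, 0, -4, 0, 0, 0, 5, 15, 0, -4, 0, 0, 0, 5],
)

```text
t: 10.85
tcp_pos: [0.5459, -0.1754, 0.3847]
ee_rot: [[-0.03, -1.0, 0.002], [-1.0, 0.03, -0.001], [0.001, -0.002, -1.0]]
contact_force: [-0.2, 0.6, 1.0]
gripper_width: 0.0499
```

```bash
python3 -c "
from h import *
from rig import read_camera
s=state();print(s['t'],s['contact_force'],s['gripper_width'],s['tcp_pos'])
a=read_camera('scene')[:,:,::-1];b=read_camera('top')[:,:,::-1]
cv2.imwrite('pics/g6s.png',a);cv2.imwrite('pics/g6t.png',b)
cv2.imwrite('pics/g6.png',np.vstack([cv2.resize(a[100:270,210:410],(700,595),interpolation=2)]))
cv2.imwrite('pics/g6b.png',cv2.resize(b[180:300,155:330],None,fx=4.5,fy=4.5,interpolation=2))"
```

```text
10.85 [-0.1705  0.5504  1.0274] 0.04992799907743235 [ 0.5459 -0.1754  0.3847]
```

View pics/g6.png

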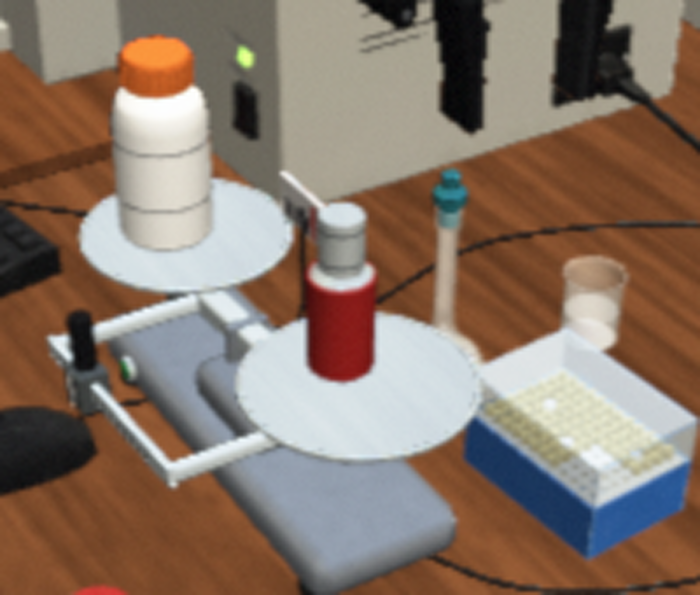

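View pics/g6b.png

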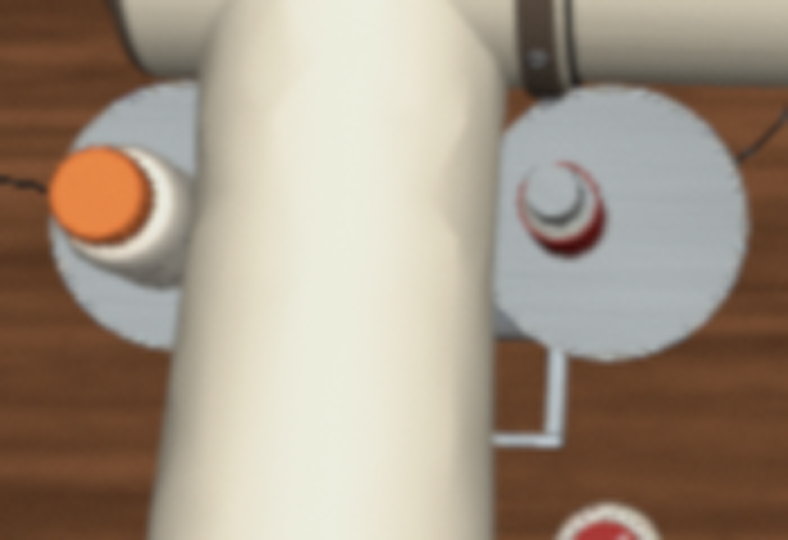

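```bash
cat > fit.py <<'E'
from h import *
from scipy.optimize import least_squares
from scipy.ndimage import map_coordinates
PH=np.linspace(0,2*np.pi,120,endpoint=False)
def rim(par,th,side,r=.070):
    x,y,yaw,dz=par; ex=np.array([np.cos(yaw),np.sin(yaw),0]); ey=np.array([-np.sin(yaw),np.cos(yaw),0])
    c=np.array([x,y,.125+dz])+side*.11*(np.cos(th)*ey+np.sin(th)*np.array([0,0,1]))   # side +1 left
    return c+r*(np.cos(PH)[:,None]*ex+np.sin(PH)[:,None]*ey)
def edges(img,cam,par,th,side,w):
    g=cv2.cvtColor(img,cv2.COLOR_BGR2GRAY).astype(float) if img.ndim==3 else img
    g=cv2.GaussianBlur(g,(0,0),.7)
    q=proj(cam,rim(par,th,side)); q2=proj(cam,rim(par,th,side,.071)); n=q2-q; n/=np.linalg.norm(n,axis=1)[:,None]
    s=np.arange(-w,w+.01,.1)
    X=q[:,None]+s[None,:,None]*n[:,None]
    v=map_coordinates(g,[X[...,1],X[...,0]],order=1,mode='nearest')
    d=-np.gradient(v,axis=1)/.1*np.exp(-.5*(s/w)**2)   # bright inside -> dark outside
    k=d.argmax(1); ok=d.max(1)>12
    return q,n,s[k],ok
def resid(imgs,par,th,sides=((1),(-1)),w=4):
    out=[]
    for cam,img in imgs.items():
        for sd in sides:
            q,n,s,ok=edges(img,cam,par,th,sd,w); out.append(np.where(ok,s,0))
    return np.concatenate(out)
def solve(imgs,par,th,free,sides=(1,-1),w=4,it=12):
    """iterated: fix edges, LSQ on params free (list of idx 0-3 for par, 4 for th)"""
    p=np.r_[par,th].astype(float)
    for k in range(it):
        E=[]
        ww=max(w*(.8**k),2)
        for cam,img in imgs.items():
            for sd in sides:
                q,n,s,ok=edges(img,cam,p[:4],p[4],sd,ww); E.append((cam,sd,q+s[:,None]*n,n,ok))
        def f(z):
            pp=p.copy();pp[free]=z
            return np.concatenate([(((proj(c,rim(pp[:4],pp[4],sd))-t)*n).sum(1))[ok] for c,sd,t,n,ok in E])
        r=least_squares(f,p[free],loss="soft_l1",f_scale=.3,x_scale=.01); p[free]=r.x
    rr=f(p[free])
    return p,np.median(abs(rr)),len(rr)
E
cat > ref.py <<'E'
from fit import *
im={c:cv2.imread(f"pics/{c}0.png") for c in("scene","top")}
p,m,n=solve(im,[.553,.062,-.023,0],-.2,[0,1,2,3]); print(p,m,n)
for c in im:
  for sd in (1,-1):
    print(c,sd,solve({c:im[c]},p[:4],-.2,[4],sides=(sd,)))
np.save("ref.npy",p[:4])
E
python3 ref.py
python3 - <<'E'
from fit import *
par=np.load("ref.npy"); im=cv2.imread("pics/g6s.png")
for sd in ((1,),(-1,),(1,-1)):
  for t0 in (-.15,-.1,-.05): print(sd,solve({"scene":im},par,t0,[4],sides=sd,w=6))
E
```

```text
[ 0.5537  0.0633 -0.0252  0.0001 -0.2   ] 0.10060792337928004 444
scene 1 (array([ 0.5537,  0.0633, -0.0252,  0.0001, -0.2023]), np.float64(0.20203657118692972), 103)
scene -1 (array([ 0.5537,  0.0633, -0.0252,  0.0001, -0.1999]), np.float64(0.10061823156838842), 111)
top 1 (array([ 0.5537,  0.0633, -0.0252,  0.0001, -0.1957]), np.float64(0.1000156453930887), 115)
top -1 (array([ 0.5537,  0.0633, -0.0252,  0.0001, -0.2085]), np.float64(0.09997297946376948), 114)
(1,) (array([ 0.5537,  0.0633, -0.0252,  0.0001, -0.0813]), np.float64(0.18949039598107797), 104)
(1,) (array([ 0.5537,  0.0633, -0.0252,  0.0001, -0.0813]), np.float64(0.19081383412808084), 104)
(1,) (array([ 0.5537,  0.0633, -0.0252,  0.0001, -0.0813]), np.float64(0.1904202889128996), 104)
(-1,) (array([ 0.5537,  0.0633, -0.0252,  0.0001, -0.0775]), np.float64(0.19999823871553002), 99)
(-1,) (array([ 0.5537,  0.0633, -0.0252,  0.0001, -0.0775]), np.float64(0.1999980778517604), 99)
(-1,) (array([ 0.5537,  0.0633, -0.0252,  0.0001, -0.0775]), np.float64(0.19999788163808746), 99)
(1, -1) (array([ 0.5537,  0.0633, -0.0252,  0.0001, -0.079 ]), np.float64(0.1997776677335898), 203)
(1, -1) (array([ 0.5537,  0.0633, -0.0252,  0.0001, -0.079 ]), np.float64(0.19977771983542525), 203)
(1, -1) (array([ 0.5537,  0.0633, -0.0252,  0.0001, -0.079 ]), np.float64(0.19977791893258823), 203)
```

Run:
```python
from fit import *
from rig import read_camera
s=state();print(s['q'],s['t'])
im=read_camera('scene')[:,:,::-1].copy();cv2.imwrite('pics/g7s.png',im)
par=np.load("ref.npy")
for sd in ((1,),(-1,),(1,-1)): print(solve({"scene":im},par,-.07,[4],sides=sd,w=6)[0][4])
t=-.078;x,y,yaw,dz=par
ex=np.array([np.cos(yaw),np.sin(yaw),0]); ey=np.array([-np.sin(yaw),np.cos(yaw),0]);ez=np.array([0,0,1.])
yb=np.cos(t)*ey+np.sin(t)*ez; zb=-np.sin(t)*ey+np.cos(t)*ez
for r in(-.023,.056):
  print(np.array([x,y,.085])-.11*ex-r*yb+.05*zb)
k=[cv2.resize(im[100:270,210:410],(700,595),interpolation=2)]
q=(proj("scene",[np.array([x,y,.085])-.11*ex+.023*yb+.05*zb])-[210,100]+.5)*3.5-.5
cv2.circle(k[0],tuple(q[0].astype(int)),2,(0,255,0),-1);cv2.imwrite("pics/k.png",k[0])
c,sn=np.cos(yaw),np.sin(yaw)
for sg in(1,-1):
  Y=sg*ey; R=np.c_[np.cross(Y,[0,0,-1]),Y,[0,0,-1]]; go([.443,.09,.20],R)
```

```text
[-0.0233  0.2311  0.1402 -0.0001 -1.4774 -0.0027] 10.95
-0.08120436421266997
-0.0776398421055416
-0.07933650764486741
[0.4444 0.0929 0.1331]
[0.4424 0.0142 0.1392]
row [-25.91  11.03  18.45] [-0.1  0.1 90. ] tcp [ 0.5464 -0.1717  0.3847]
row [-25.91  11.03  18.45] [ -0.1  -0.1 -90. ] tcp [ 0.5464 -0.1717  0.3847]
```

View pics/k.png

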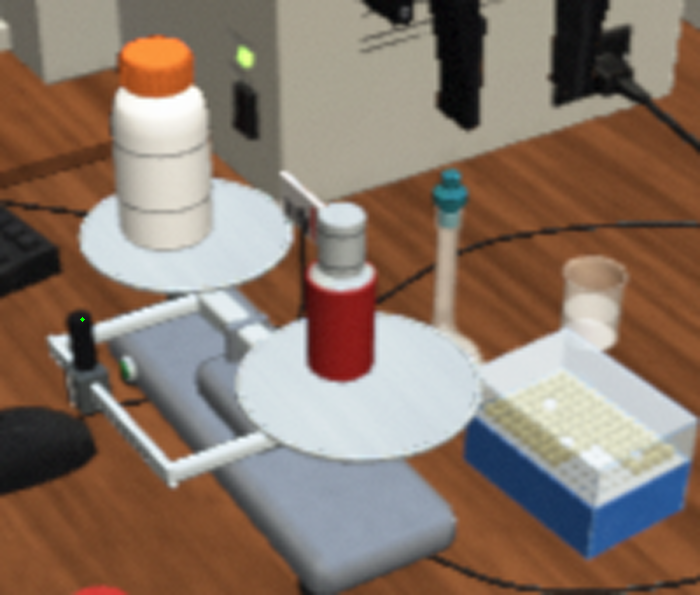

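Call:
drive_tool(
  rows=[-6, 4, 0, 0, 0, -10, 2.6, -12, 10, 2, 0, 0, -20, 2.6, -18, 11, 5, 0, 0, -30, 2.6, -25.9, 11, 8, 0, 0, -60, 2.6, -25.9, 11, 8, 0, 0, -90, 2.6, -25.9, 11, 8, 0, 0, -90, 2.6, -25.9, 11, 8, 0, 0, -90, 2.6, -25.9, 11, 8, 0, 0, -90, 2.6],
)

```text
t: 12.0
tcp_pos: [0.4424, 0.0913, 0.3045]
ee_rot: [[0.992, -0.124, 0.003], [-0.124, -0.992, 0.0], [0.002, -0.001, -1.0]]
contact_force: [0.2, 0.0, -0.2]
gripper_width: 0.0259
```

```bash
cat > kn.py <<'E'
from fit import *
par=np.load("ref.npy");x,y,yaw,dz=par
ey=np.array([-np.sin(yaw),np.cos(yaw),0]);R=np.c_[np.cross(-ey,[0,0,-1]),-ey,[0,0,-1]]
s=state();print(s['q'],s['t'],s['contact_force'])
E
python3 - <<'E'
from kn import *
go([.4444,.0929,.17],R);go([.4444,.0929,.138],R)
E
```

```text
[ 0.5657  0.0382 -0.2835  0.0011 -1.2469  0.8804] 12.0 [ 0.1578  0.0444 -0.1965]
row [ 0.14 -0.18 13.45] [-0.  -0.1 -5.7] tcp [0.4424 0.0913 0.3045]
row [ 0.13 -0.18 16.65] [-0.  -0.1 -5.7] tcp [0.4424 0.0913 0.3045]
```

Call:
drive_tool(
  rows=[0.1, -0.2, 4, 0, 0, -5.7, 2.6, 0.1, -0.2, 9, 0, 0, -5.7, 2.6, 0.1, -0.2, 12.5, 0, 0, -5.7, 2.6, 0.1, -0.2, 13.5, 0, 0, -5.7, 2.6, 0.1, -0.2, 13.5, 0, 0, -5.7, 2.6],
)

```text
t: 12.62
tcp_pos: [0.4448, 0.0923, 0.1696]
ee_rot: [[0.999, -0.033, 0.003], [-0.033, -0.999, -0.0], [0.003, 0.0, -1.0]]
contact_force: [0.2, 0.4, 0.5]
gripper_width: 0.026
```

Run:
```python
from kn import *
from rig import read_camera
go([.4444,.0929,.138],R)
a=read_camera('scene')[:,:,::-1]
cv2.imwrite("pics/k2.png",cv2.resize(a[130:270,190:360],None,fx=4,fy=4,interpolation=2))
```

```text
[ 0.5651  0.1652 -0.5019  0.0019 -0.9016  0.9716] 12.625 [0.2421 0.3837 0.4985]
row [-0.05 -0.06  3.16] [ 0.  -0.2 -0.4] tcp [0.4448 0.0923 0.1696]
```

View pics/k2.png

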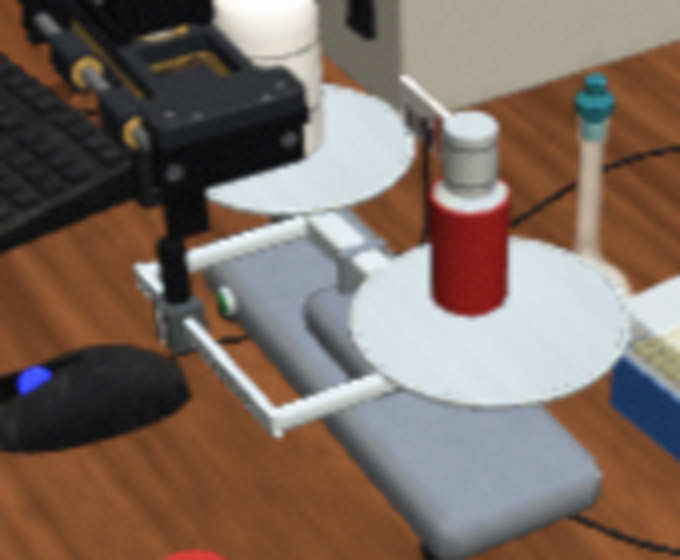

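Call:
drive_tool(
  rows=[0, 0, 1.5, 0, 0, 0, 2.6, 0, 0, 2.8, 0, 0, 0, 2.6, 0, 0, 3.2, 0, 0, 0, 2.2, 0, 0, 3.2, 0, 0, 0, 2, 0, 0, 3.2, 0, 0, 0, 2],
  newtons=3,
)

```text
t: 13.3
tcp_pos: [0.4447, 0.0915, 0.1374]
ee_rot: [[0.999, -0.035, 0.002], [-0.035, -0.999, 0.0], [0.002, -0.0, -1.0]]
contact_force: [-0.1, 0.9, -0.2]
gripper_width: 0.0205
```

Run:
```python
from kn import *
from rig import read_camera
go([.443,.045,.138],R)
go([.4424,.0085,.138],R)
a=read_camera('scene')[:,:,::-1]
cv2.imwrite("pics/k3.png",cv2.resize(a[130:270,190:360],None,fx=4,fy=4,interpolation=2))
```

```text
[ 0.5634  0.2077 -0.546   0.0016 -0.8151  0.9717] 13.3 [-0.1398  0.8537 -0.208 ]
row [-0.    4.65 -0.06] [-0.  -0.1 -0.5] tcp [0.4447 0.0915 0.1374]
row [ 0.06  8.3  -0.06] [-0.  -0.1 -0.5] tcp [0.4447 0.0915 0.1374]
```

View pics/k3.png

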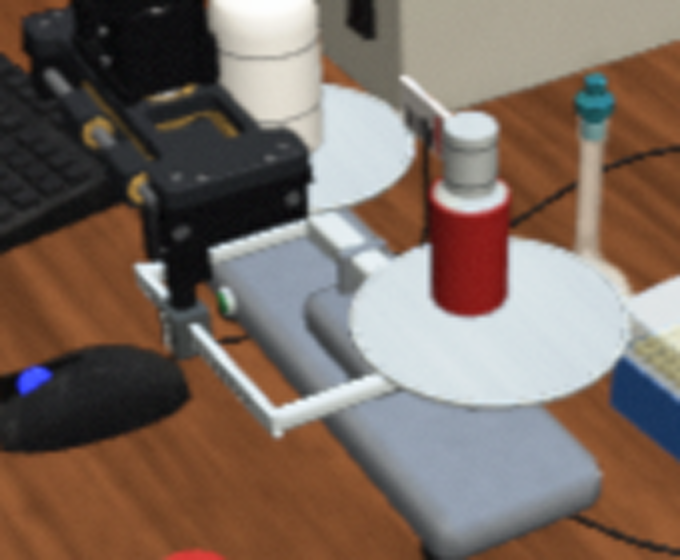

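Call:
drive_tool(
  rows=[0, 0.5, 0, 0, 0, 0, 2, 0, 1.1, 0, 0, 0, 0, 2, 0, 1.8, 0, 0, 0, 0, 2, 0, 2.5, 0, 0, 0, 0, 2, 0, 3.2, 0, 0, 0, 0, 2, 0, 3.9, 0, 0, 0, 0, 2, 0, 4.6, 0, 0, 0, 0, 2, 0, 5, 0, 0, 0, 0, 2],
)

```text
t: 14.35
tcp_pos: [0.4428, 0.041, 0.137]
ee_rot: [[0.999, -0.035, 0.002], [-0.035, -0.999, -0.0], [0.002, 0.0, -1.0]]
contact_force: [0.3, 0.3, 0.1]
gripper_width: 0.0201
```

Call:
drive_tool(
  rows=[0, 0.6, 0, 0, 0, 0, 2, 0, 1.2, 0, 0, 0, 0, 2, 0, 1.8, 0, 0, 0, 0, 2, 0, 2.4, 0, 0, 0, 0, 2, 0, 2.9, 0, 0, 0, 0, 2, 0, 3.1, 0, 0, 0, 0, 2, 0, 3.1, 0, 0, 0, 0, 2],
)

```text
t: 15.22
tcp_pos: [0.4416, 0.0103, 0.137]
ee_rot: [[0.999, -0.035, 0.002], [-0.035, -0.999, -0.0], [0.002, 0.0, -1.0]]
contact_force: [-0.2, 0.5, 0.0]
gripper_width: 0.0198
```

Run:
```python
from kn import *
from rig import read_camera
go([.4424,.0085,.138],R)
a=read_camera('scene')[:,:,::-1].copy()
for sd in ((1,),(-1,),(1,-1)): print(solve({"scene":a},par,-.03,[4],sides=sd,w=6)[0][4])
cv2.imwrite("pics/k4.png",cv2.resize(a[130:270,190:360],None,fx=4,fy=4,interpolation=2))
```

```text
[ 0.3941  0.1887 -0.573   0.0012 -0.8078  1.141 ] 15.225 [-0.1951  0.5281  0.0244]
row [ 0.09  0.18 -0.1 ] [ 0.  -0.1 -0.6] tcp [0.4416 0.0103 0.137 ]
0.003980325450330465
0.008940644233621625
0.007093258677344705
```

View pics/k4.png

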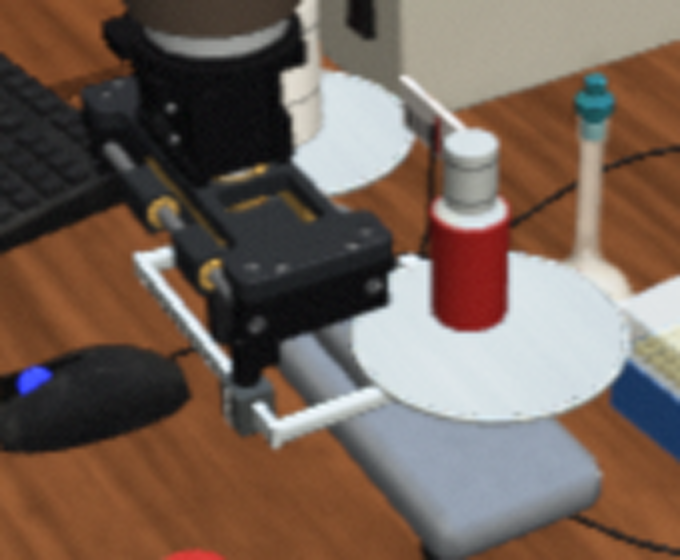

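Call:
drive_tool(
  rows=[0, -0.2, 0, 0, 0, 0, 2.4, 0, -0.2, 0, 0, 0, 0, 2.6, 0, -0.2, -1.5, 0, 0, 0, 2.6, 0, -0.2, -4, 0, 0, 0, 2.6, 0, -0.2, -9, 0, 0, 0, 2.6, 0, -0.2, -15, 0, 0, 0, 2.6, 0, -0.2, -20, 0, 0, 0, 2.6, 0, -0.2, -20, 0, 0, 0, 2.6],
)

```text
t: 16.27
tcp_pos: [0.4432, 0.013, 0.3415]
ee_rot: [[0.999, -0.034, 0.012], [-0.034, -0.999, 0.003], [0.011, -0.003, -1.0]]
contact_force: [0.1, 0.2, -0.2]
gripper_width: 0.0263
```

Call:
drive_tool(
  rows=[0, 6, 0, 0, 0, 0, 2.6, 0, 12, 0, 0, 0, 0, 2.6, 0, 18, 0, 0, 0, 0, 2.6, 0, 24, 0, 0, 0, 0, 2.6, 0, 28, 0, 0, 0, 0, 2.6, 0, 28, 0, 0, 0, 0, 2.6, 0, 28, 0, 0, 0, 0, 2.6, 0, 28, 0, 0, 0, 0, 2.6],
)

```text
t: 17.27
tcp_pos: [0.4317, -0.2663, 0.3368]
ee_rot: [[0.999, -0.033, 0.002], [-0.033, -0.999, 0.0], [0.002, -0.0, -1.0]]
contact_force: [-0.8, -0.2, 0.1]
gripper_width: 0.0257
```

Run:
```python
from kn import *
from rig import read_camera
a=read_camera('scene')[:,:,::-1].copy();b=read_camera('top')[:,:,::-1].copy()
for sd in ((1,),(-1,),(1,-1)): print(solve({"scene":a},par,-.0,[4],sides=sd,w=6)[0][4],solve({"scene":a,"top":b},par,-.0,[4],sides=sd,w=6)[0][4])
cv2.imwrite("pics/k5.png",cv2.resize(a[110:270,200:360],(600,600),interpolation=2));cv2.imwrite("pics/k5t.png",b)
```

```text
[-0.2325  0.1251 -0.1061 -0.0006 -1.338   1.7704] 17.275 [-0.8141 -0.1513  0.1495]
0.0006654593501514278 0.004100154165567304
0.009450983456905898 0.007340786325526936
0.005148715430532772 0.0057426797035259
```

View pics/k5.png

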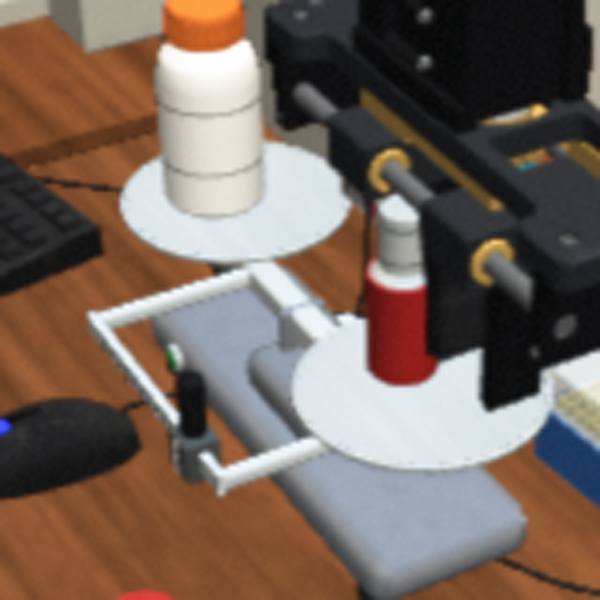

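View pics/k5t.png

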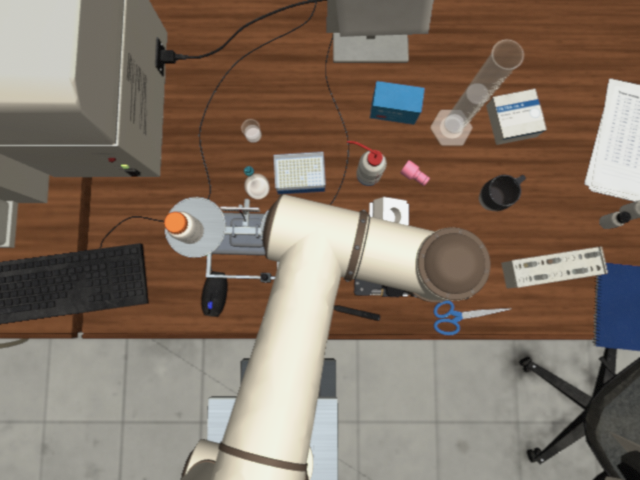

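Call:
drive_tool(
  rows=[-1, -6, -2, 0, 0, 0, 2.6, -2, -12, -4, 0, 0, 0, 2.6, -4, -24, -5, 0, 0, 0, 2.6, -4, -30, -5, 0, 0, 0, 2.6, -5, -36, -5, 0, 0, 0, 2.6, -5, -42, -5, 0, 0, 0, 2.6, -6, -48, -5, 0, 0, 0, 2.6, -8, -48, -5, 0, 0, 0, 2.6],
)

```text
t: 18.38
tcp_pos: [0.3674, 0.2179, 0.3868]
ee_rot: [[0.999, -0.033, 0.002], [-0.033, -0.999, 0.0], [0.002, -0.0, -1.0]]
contact_force: [0.6, -0.0, 0.3]
gripper_width: 0.026
```

Call:
drive_tool(
  rows=[-2, -6, 0, 0, 0, 0, 2.6, -4, -12, 0, 0, 0, 0, 2.6, -6, -18, 0, 0, 0, 0, 2.6, -9, -22, 0, 0, 0, 0, 2.6, -9, -22, 0, 0, 0, 0, 2.6, -9, -22, 0, 0, 0, 0, 2.6, -9, -22, 0, 0, 0, 0, 2.6],
)

```text
t: 19.25
tcp_pos: [0.2863, 0.4374, 0.3873]
ee_rot: [[0.999, -0.035, 0.002], [-0.035, -0.999, 0.001], [0.002, -0.001, -1.0]]
contact_force: [-0.3, -0.3, 0.7]
gripper_width: 0.0259
```

Run:
```python
from kn import *
from rig import read_camera
a=read_camera('scene')[:,:,::-1].copy();b=read_camera('top')[:,:,::-1].copy()
for sd in ((1,),(-1,),(1,-1)): print(solve({"scene":a},par,-.0,[4],sides=sd,w=6)[0][4],solve({"scene":a,"top":b},par,-.0,[4],sides=sd,w=6)[0][4])
cv2.imwrite("pics/k6s.png",a);cv2.imwrite("pics/k6t.png",b)
cv2.imwrite("pics/k6.png",cv2.resize(a[110:270,200:360],(600,600),interpolation=2))
cv2.imwrite("pics/k6b.png",cv2.resize(b[180:300,155:330],None,fx=4.5,fy=4.5,interpolation=2))
```

```text
[ 1.3031  0.1381  0.0296  0.002  -1.4608  0.2321] 19.25 [-0.2994 -0.2512  0.6544]
0.0014962462310560273 0.004490062701210763
0.0071186599140868915 0.006544237525837353
0.005006943209792242 0.005590162947227869
```

View pics/k6.png

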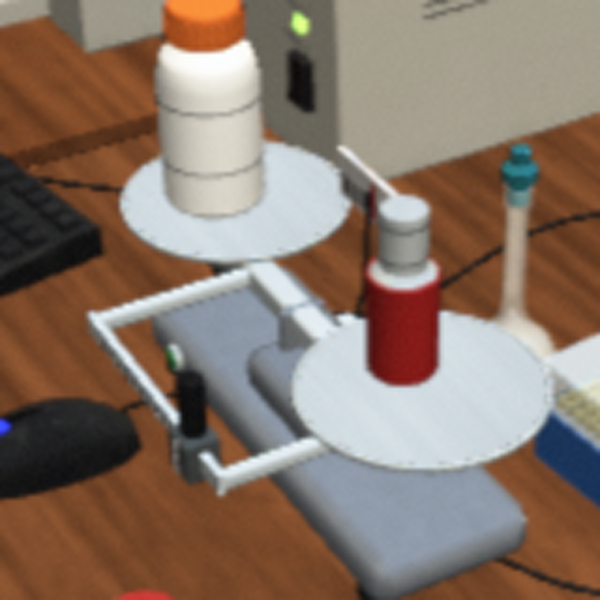

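View pics/k6b.png

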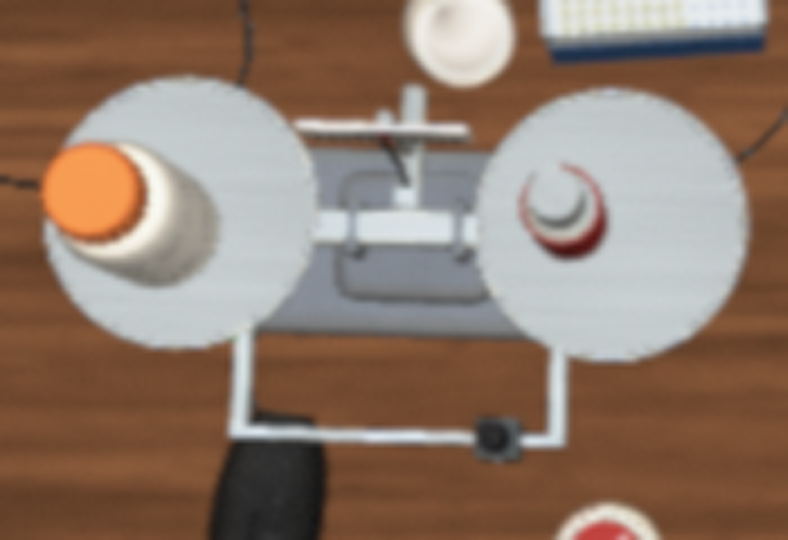

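Run:
```python
from fit import *
par=np.load("ref.npy")
im={"scene":cv2.imread("pics/k6s.png"),"top":cv2.imread("pics/k6t.png")}
for c in im: print(c,solve({c:im[c]},par,0,[0,1,2,3,4]))
print(solve(im,par,0,[0,1,2,3,4]))
r={"scene":cv2.imread("pics/scene0.png"),"top":cv2.imread("pics/top0.png")}
for c in im: print(c,"ref",solve({c:r[c]},par,-.2,[0,1,2,3,4]))
print(solve(r,par,-.2,[0,1,2,3,4]))
cv2.imwrite("pics/pt.png",np.hstack([cv2.resize(im["scene"][140:200,275:325],None,fx=8,fy=8,interpolation=2)]))
```

```text
scene (array([ 0.5504,  0.0575, -0.0254,  0.0044,  0.0003]), np.float64(0.1048842693103968), 193)
top (array([ 0.5531,  0.0633, -0.0278,  0.0042, -0.013 ]), np.float64(0.09931048504101389), 232)
(array([ 0.5538,  0.0638, -0.0234, -0.0003,  0.0068]), np.float64(0.10027696039119526), 425)
scene ref (array([ 0.5506,  0.0577, -0.0275,  0.0042, -0.2027]), np.float64(0.10019196705004696), 213)
top ref (array([ 0.5528,  0.0627, -0.0277,  0.0056, -0.2138]), np.float64(0.09998280799349091), 231)
(array([ 0.5536,  0.0633, -0.0255,  0.0001, -0.2008]), np.float64(0.10125228967229512), 443)
```

View pics/pt.png

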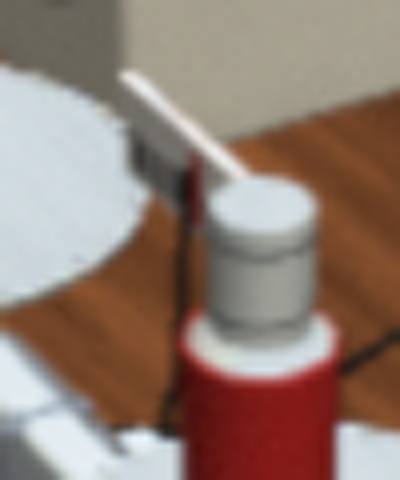

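```bash
python3 - <<'E'
from fit import *
x,y,yaw,dz=np.load("ref.npy")
ex=np.array([np.cos(yaw),np.sin(yaw),0]); ey=np.array([-np.sin(yaw),np.cos(yaw),0]);ez=np.array([0,0,1.])
o=np.array([x,y,0])
f=lambda p:((proj("scene",p)-[275,140]+.5)*8-.5).round()
print("mark",f([o+.035*ex+z*ez for z in(.155,.17,.185)]).tolist())
for d in(.030,.033):
  for t in(-.01,0,.005,.01):
    print(d,t,f([o+d*ex+np.array([0,0,.085])+L*(np.cos(t)*ez-np.sin(t)*ey) for L in(.03,.07,.08,.09)]).tolist())
E
python3 - <<'E'
import cv2
a=cv2.imread("pics/k6s.png")
cv2.imwrite("pics/pt2.png",cv2.resize(a[152:176,286:308],None,fx=24,fy=24,interpolation=0))
E
```

```text
mark [[201.0, 238.0], [201.0, 189.0], [201.0, 140.0]]
0.03 -0.01 [[185.0, 367.0], [184.0, 241.0], [184.0, 209.0], [183.0, 176.0]]
0.03 0 [[186.0, 367.0], [185.0, 243.0], [185.0, 211.0], [185.0, 178.0]]
0.03 0.005 [[186.0, 368.0], [186.0, 243.0], [186.0, 211.0], [186.0, 179.0]]
0.03 0.01 [[187.0, 368.0], [187.0, 244.0], [187.0, 212.0], [187.0, 180.0]]
0.033 -0.01 [[195.0, 364.0], [194.0, 238.0], [193.0, 206.0], [193.0, 174.0]]
0.033 0 [[195.0, 364.0], [195.0, 240.0], [195.0, 208.0], [195.0, 175.0]]
0.033 0.005 [[196.0, 364.0], [196.0, 240.0], [196.0, 208.0], [196.0, 176.0]]
0.033 0.01 [[196.0, 365.0], [196.0, 241.0], [196.0, 209.0], [197.0, 177.0]]
```

View pics/pt2.png

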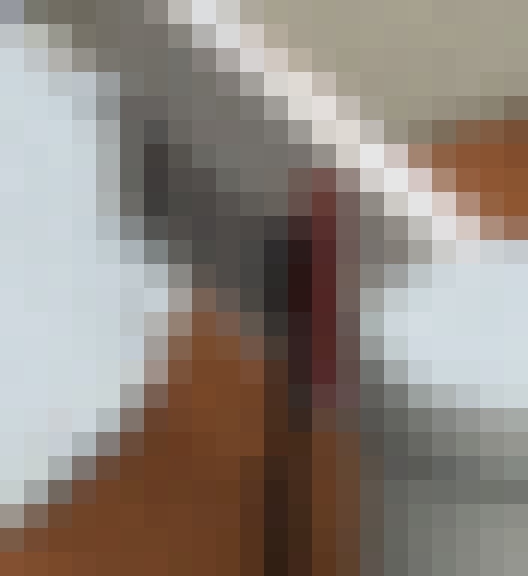

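Run:
```python
from kn import *
from rig import read_camera,hand_in
a=read_camera('scene')[:,:,::-1].copy();b=read_camera('top')[:,:,::-1].copy()
print([solve({"scene":a,"top":b},par,0,[4],sides=sd,w=6)[0][4] for sd in((1,),(-1,),(1,-1))])
print(np.abs(a.astype(int)-cv2.imread("pics/k6s.png")).max(), s['gripper_width'])
print(hand_in())
```

```text
[ 1.3027  0.1383  0.0297  0.0019 -1.4609  0.232 ] 19.35 [-0.1159  0.47    0.2955]
[np.float64(0.004706651487765892), np.float64(0.006086102101502037), np.float64(0.0054306077395898)]
76 0.026211932993849833
the job is handed in; nothing more can be done
None
```

I put the 300 g weight upright on the right pan and slid the poise from about -23 mm to about +54 mm. Then I moved the arm clear and handed the job in at about 19 s of the 67 s. `hand_in()` gives no verdict.

**Beam level:** With the arm clear, fits to the pan rims in the two cameras gave about +0.005 rad. Single-pan fits ran from +0.0015 to +0.007 rad. The limit is ±0.012 rad, and three looks over about 2 s agreed, so the beam looks still.

**Checks that disagreed or told little:**
- Working back from how far the poise travelled gives about -0.002 rad. That is also within the limit, so I did not trim further.
- A fit to the top camera alone, with the balance's position left free, gave -0.013 rad. The same kind of fit was off by a similar amount at the known left stop (-0.2 rad), so I read it as camera bias.
- The scene camera sees the pointer too obliquely to confirm level by it; it only showed the pointer close to the red mark.
- A pixel comparison of the last two scene pictures was not quite identical (largest difference 76 grey levels). I did not look into it.

**Everything else:** In the pictures the bottle stands on its pan. I did not touch the 100 g and 200 g weights, the pink look-alike or the bystanders. I did not measure the bottle's or the weights' positions again before handing in.

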